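# Set the flap keeper's gap to the gauge blade

## Task

One of the two steel flap keepers on the counter has the gauge blade lying through it. Turn that keeper's wing screw clockwise until its foot just drags on the blade, touching it without clamping it hard, which is when the wing lies in line with the blade, and let go. Leave the blade lying where it is and leave the other keeper's screw as it is set.

Things in the scene. Friction and masses are not known exactly. Their poses are not given: they have to be found in the camera images.
- screw (a joint): The wing screw to turn, on the keeper holding the gauge blade. Rad, growing clockwise from above, 0 to 2.3; starts at 0.1 to 0.5; stiff (0.05 N m), stays where left. At 0 the wing lies along the keeper's beam. Its sprung foot sinks 4 mm per rad (the wing keeps its height), touches the blade at 1.40, just drags around 1.6 (wing in line with the blade), clamps it hard beyond 1.85.
- screw_grip (a point): Centre of that screw's upright steel wing, on the vertical turning axis, 83 mm above the counter. Wing 50 mm long (this point's y axis), 14 thick (x axis), 34 high (z up), turning with these axes; 8 mm below it is the top of the beam (34 x 80 mm) of the keeper, a dark steel portal fixed to the counter, base plate 50 x 80 x 12 mm.
- blade_mid (a point): Middle of the loose gauge blade, a flat steel strip 160 x 18 x 4 mm with a round 28 mm end, lying on the keeper's base plate and passing through between its legs. Its long side is the x axis; z is up.
- spare_wing_end (a point): One end of the wing of the other screw, 25 mm from its turning axis and 83 mm above the counter, on an identical keeper without a blade. Not to be turned.
Mind the look-alikes: they are no part of the job. What is shaped like the part that bears screw but green or red is not meant.

How it is judged:
By the outcome, as a careful person would: the job done as asked, in the order asked, and still so for the second after the job is handed in, with the robot touching nothing.
It also fails if it takes over 32 s, if anything falls off the work surface, if the arm or the gripper's body presses on something with over 40 N, if the wrist force passes 120 N, or if a joint passes its speed limit or range.

## Robot

A 6-joint arm with a two-finger parallel gripper is mounted at the origin on the work surface. World frame = base frame: x ahead of the robot, y to its left, z up, the work surface at z = 0. Lengths are in m, angles in rad, forces in N, time in s.
With the tool pointing down it reaches from about 0.3 to 0.875 m from the base axis. Payload 6.4 kg.
Tool frame: the origin (TCP) lies on the centre line of the jaws, within the pads' length; the fingertips stand 17 mm ahead of it and the grasp point (between the pads) lies 2 mm behind it; z points along the fingers, x is the direction in which the jaws open and shut, and the axes are right-handed (so a half turn about z gives the same grasp; the last joint's range is limited). The gripper opens to 85 mm and grips with 20 to 120 N. Pads are 22 mm wide; open, the fingers measure 114 mm over their backs; the gripper's body (76 mm by 85 mm) begins 54 mm behind the grasp point. The pads swing forward as they close: fully open they stand 13 mm farther back than shut.
Start: joints at [-1.538, 0.181, 1.607, -0, 1.354, -0.206], TCP at [0.136, -0.559, 0.248] pointing down, gripper open.
Joint ranges: [-2.99, 2.99], [-0.89, 2.07], [0.3, 2.58], [-1.14, 4.28], [0, 2.63], [-3.12, 3.12]. Speed limits (rad/s): [2.57, 2.57, 3.01, 3.14, 3.14, 3.14].

## Interface

Orientations are given as a unit quaternion [w, x, y, z].
In Python, from bench import ctrl gives the robot as it stands.
- The arm moves only by the tool servo_tool, never from a script. Its argument "increments" is text: rows parted by semicolons, each of 5 numbers parted by spaces: the shift along the tool's x, y, z in cm, then the turn about the tool's z in rad, then the opening, from 0 (shut) to 1 (fully open). In form: dx dy dz yaw gripper; .... A call has 1 to 10 rows; each row shifts and turns the commanded pose from where the row before left it, along the tool's axes as they then stand; what a row does not reach is not made up. A row lasts 1/8 s, in which the tool goes at most 62.5 mm and 10.7 degrees, less where a joint would pass 70% of its speed; a pose out of reach is approached as far as the arm can. A call is refused whole if a number of a shift passes 6.25 or a number of a turn 0.188, either way. A call with a gripper value outside its range is refused whole. The fingers move at their own pace and stop on an object; the grip force is fixed at half the most. Time passes only in rows, so rows that do not move let the fingers close. It gives the time, the measured TCP pose, the force and the opening at its end, in the units of the state.
- ctrl.get_obs(): the state, without advancing time (a new reading comes with each control period).
- ctrl.camera(name): name is "scene" or "top" or "wrist"; returns (picture, depth): 480x640x3 uint8, red, green, blue; 480x640 float32, m along the optical axis (not along the pixel's ray), 0 where there is no reading.
- ctrl.camera_params(name): a dict with "mtx" (3x3 intrinsics, pixels), "position" and "attitude" of the camera in the world; the wrist camera has in their place "tool_from_camera" (4x4, takes a point from camera to tool coordinates, whose origin is the TCP and whose axes are the tool frame's). Camera axes: x right, y down, z forward; pixel columns grow to the right and rows downward; lengths in m; the calibration is good to about 2 mm. A picture is of the moment at which its call begins: read the wrist's pose just before it. camera_params takes no time and is no camera call.
- ctrl.hand_in(): hands the job in, once; it reports no verdict.
The state is a dict: "time_s": time; "q": joint angles; "dq": joint speeds; "joint_efforts": joint torques, N m; "eef_pos": TCP position; "eef_rot": TCP orientation; "wrist_force": force on the tool from outside, world axes, zero at the start; "torque": the same for the moment, N m; "opening": opening from 0.0 (shut) to 1.0 (fully open).
Only numpy, scipy, OpenCV 4.12 (cv2) and the standard library are available. Lean on these libraries where they do the work, as an engineer would, in place of code of your own. Each camera call takes 0.05 s, during which the arm holds its last target.

## Working session

There is one attempt and no reset: what is moved stays moved. The work goes in short steps, Python scripts to look and compute and a tool call to move; the robot and the scene stay as the last step left them, time stands still between calls to the robot, and variables do not carry over. Pictures are saved under pics/ and viewed, and the job is handed in when it is done.

Besides the shell and the picture viewer there is one more tool, called by a JSON object that holds its "method" and its "body". servo_tool: Moves the arm, as the interface text tells. Its arguments: {"type":"object","properties":{"increments":{"type":"string"}},"required":["increments"]}

```bash
mkdir -p pics; ls
python3 - <<'E'
from bench import ctrl
import cv2,numpy as np
for n in ["scene","top"]:
    p,d=ctrl.camera(n); cv2.imwrite(f"pics/{n}0.png",p[:,:,::-1]); np.save(f"pics/{n}0.npy",d)
    print(n,ctrl.camera_params(n))
print(ctrl.get_obs())
E
```

```text
pics
scene {'mtx': array([[454.58066696,   0.        , 317.31975058],
       [  0.        , 454.58066696, 239.4151832 ],
       [  0.        ,   0.        ,   1.        ]]), 'position': array([0.97031849, 0.22300235, 0.51820708]), 'attitude': array([-0.21004668,  0.49057634,  0.7745013 , -0.33965126])}
top {'mtx': array([[468.71278458,   0.        , 319.789096  ],
       [  0.        , 468.71278458, 245.07983954],
       [  0.        ,   0.        ,   1.        ]]), 'position': array([ 4.05405714e-01, -9.59950724e-05,  7.34915265e-01]), 'attitude': array([ 0.07960599, -0.67062935,  0.73291254, -0.08220935])}
{'time_s': 0.1, 'q': array([-1.53829434e+00,  1.81488491e-01,  1.60793186e+00, -5.34119998e-06,
        1.35381749e+00, -2.06295030e-01]), 'dq': array([-0.00015241, -0.00151775, -0.00148097,  0.00055928,  0.00070655,
        0.00087706]), 'joint_efforts': array([-3.41723944e-05, -4.45877802e+01, -3.52239525e+01, -3.26315430e-04,
        4.17354866e-03,  1.35908761e-05]), 'eef_pos': array([ 0.13600903, -0.55818017,  0.24745048]), 'eef_rot': array([-6.28272681e-04,  7.86299637e-01, -6.17844806e-01, -5.30984485e-04]), 'wrist_force': array([-0.04862191,  0.21889925,  0.62038744]), 'torque': array([ 0.0192545 , -0.03161882, -0.0736953 ]), 'opening': 1.003408042231186}
```

View pics/scene0.png

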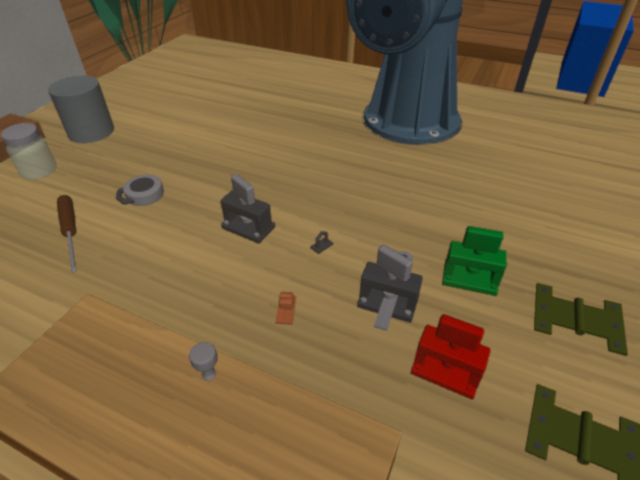

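View pics/top0.png

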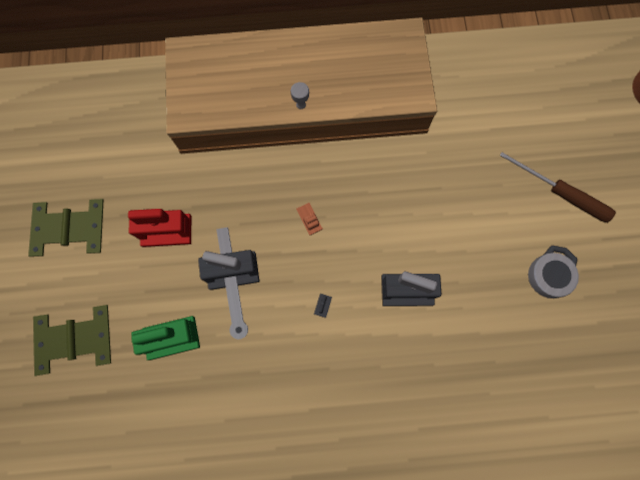

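```bash
cat > h.py <<'E'
import numpy as np,cv2
from scipy.spatial.transform import Rotation as R
def rot(q): return R.from_quat([q[1],q[2],q[3],q[0]]).as_matrix()
def cloud(d,K,Rm,t):
    v,u=np.mgrid[:480,:640]
    c=np.stack([(u-K[0,2])/K[0,0]*d,(v-K[1,2])/K[1,1]*d,d],-1)
    return c@Rm.T+t
def line(P):
    c=P.mean(0); r=cv2.minAreaRect(P.astype(np.float32)*1000)
    w,V=np.linalg.eigh(np.cov((P-c).T)); a=V[:,1]
    return c.round(4),np.degrees(np.arctan2(a[1],a[0])).round(1),np.round(r[0],1),np.round(r[1],1),round(r[2],1)
E
python3 - <<'E'
from bench import ctrl
from h import *
for n in ["top","scene"]:
    c=ctrl.camera_params(n); d=np.load(f"pics/{n}0.npy"); p=cv2.imread(f"pics/{n}0.png").astype(int)
    P=cloud(d,c["mtx"],rot(c["attitude"]),c["position"])
    print(n,P[430,450] if n=="top" else P[330,150])
    gray=(p.max(2)-p.min(2)<25)&(d>0)
    for nm,(u0,u1,v0,v1) in ({"A":(190,265,225,345),"B":(375,450,260,310)} if n=="top" else {"A":(350,430,235,335),"B":(215,280,170,245)}).items():
        m=np.zeros(d.shape,bool); m[v0:v1,u0:u1]=1
        m&=gray
        for zn,a,b in [("wingtop",.096,.106),("wing",.086,.106),("beam",.07,.079),("plateblade",.012,.022)]:
            Q=P[m&(P[...,2]>a)&(P[...,2]<b)]
            if len(Q)>8: print(nm,zn,len(Q),Q[:,2].mean().round(4),*line(Q[:,:2]))
E
```

```text
top [ 2.81104400e-01 -1.76859654e-01 -2.39148273e-04]
A wingtop 337 0.0997 [0.5459 0.1306] 71.9 [546.6 131. ] [48.9 14.1] 71.3
A wing 393 0.0985 [0.5451 0.1301] 72.1 [546.4 131. ] [49.2 14.3] 72.1
A beam 37 0.0746 [0.539  0.1249] 78.8 [539.9 130.5] [47.3 10.7] 86.4
A plateblade 655 0.0148 [0.5178 0.1304] 156.4 [509.6 138.4] [ 70.6 158.1] 63.6
B wingtop 352 0.0993 [ 0.4914 -0.1389] 65.9 [ 491.8 -139.4] [49.3 14.1] 67.3
B wing 414 0.0982 [ 0.4908 -0.1385] 65.7 [ 491.7 -139.6] [50.1 15.1] 66.1
B beam 42 0.0743 [ 0.4874 -0.1342] 62.3 [ 486.8 -136.1] [49.5  9.6] 55.6
B plateblade 211 0.0135 [ 0.4758 -0.1334] 75.9 [ 491.6 -138.3] [78.6 48.5] 85.1
scene [ 0.76667425 -0.09817103  0.073307  ]
A wingtop 270 0.0984 [0.549  0.1312] 72.9 [548.6 130.8] [48.8 14.4] 74.4
A wing 463 0.0954 [0.551  0.1314] 73.2 [548.3 130.8] [48.9 14.8] 71.3
A beam 167 0.0746 [0.5538 0.132 ] 75.1 [552.8 129.8] [49.  10.4] 82.4
A plateblade 393 0.0179 [0.5642 0.1335] 91.7 [566.4 127.4] [68.9 70.9] 62.1
B wingtop 145 0.0984 [ 0.4947 -0.14  ] 66.7 [ 494.2 -140. ] [49. 12.] 67.0
B wing 256 0.0952 [ 0.4974 -0.1377] 67.6 [ 494.3 -140.2] [49.1 12.9] 65.0
B beam 96 0.0745 [ 0.5008 -0.1348] 73.2 [ 499.7 -140.2] [47.  10.9] 79.8
B plateblade 197 0.016 [ 0.502  -0.1357] 89.5 [ 500.2 -140.5] [36.6 81.2] 0.3
```

Run:
```python
from bench import ctrl
from h import *
n="top"
c=ctrl.camera_params(n); d=np.load(f"pics/{n}0.npy"); p=cv2.imread(f"pics/{n}0.png").astype(int)
P=cloud(d,c["mtx"],rot(c["attitude"]),c["position"])
for nm,(u0,u1,v0,v1) in {"up":(212,236,226,250),"low":(222,250,285,322),"end":(226,252,318,342)}.items():
    m=np.zeros(d.shape,bool); m[v0:v1,u0:u1]=1
    m&=(p.max(2)-p.min(2)<25)&(P[...,2]>.01)&(P[...,2]<.022)
    Q=P[m];print(nm,len(Q),Q[:,2].mean(),*line(Q[:,:2]))
im=cv2.imread("pics/top0.png")[210:350,170:300]
cv2.imwrite("pics/crop.png",cv2.resize(im,None,fx=4,fy=4,interpolation=cv2.INTER_CUBIC))
for nm,(u0,u1,v0,v1) in {"A":(190,265,240,300),"B":(375,450,260,310)}.items():
    m=np.zeros(d.shape,bool); m[v0:v1,u0:u1]=1
    m&=(p.max(2)<70)&(P[...,2]>.066)&(P[...,2]<.079)
    Q=P[m];print(nm,len(Q),Q[:,2].mean(),*line(Q[:,:2]))
```

```text
up 12 0.021104536889209203 [0.5829 0.1336] -174.1 [585.4 136.4] [16.2 13.1] 5.8
low 411 0.013607589929913098 [0.497 0.13 ] -171.8 [495.1 132.4] [60.6 23.5] 5.5
end 51 0.010989491587031998 [0.4645 0.1273] -144.9 [460.7 126.8] [22.6 21.5] 0.1
A 36 0.07466192425310174 [0.539  0.1247] 78.8 [539.9 130.5] [47.3 10.7] 86.4
B 39 0.07409908643762488 [ 0.4858 -0.1364] 65.4 [ 485.9 -136.9] [48.3  2.4] 64.7
```

View pics/crop.png

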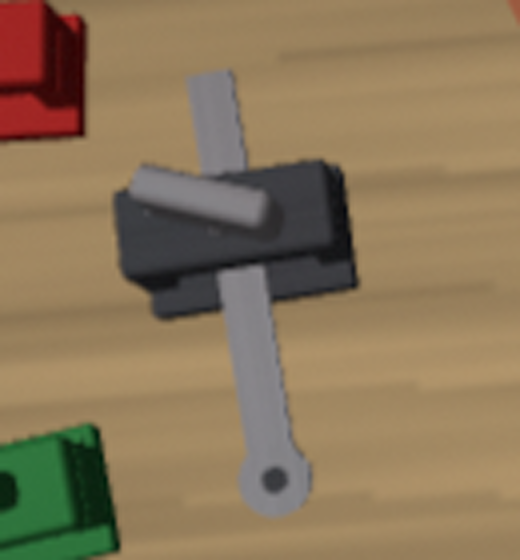

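Run:
```python
from bench import ctrl
from h import *
c=ctrl.camera_params("top");K=c["mtx"];Rm=rot(c["attitude"]);t=c["position"]
def hit(x,y,z):
    u,v=170+x/4-.4,210+y/4-.4
    r=Rm@np.array([(u-K[0,2])/K[0,0],(v-K[1,2])/K[1,1],1]); return (t+r*(z-t[2])/r[2])[:2]
def ang(a,b): e=b-a; return np.degrees(np.arctan2(e[1],e[0])).round(1),np.linalg.norm(e).round(4),((a+b)/2).round(4)
print("blade",ang(hit(275,480,.016),hit(211,73,.016)),hit(275,480,.016))
print("bl left edge",ang(hit(248,450,.016),hit(189,77,.016)))
print("bl right edge",ang(hit(291,445,.016),hit(233,71,.016)))
print("beam back",ang(hit(115,195,.075),hit(320,160,.075)))
print("beam front",ang(hit(125,280,.075),hit(335,245,.075)))
print("base front",ang(hit(158,318,.012),hit(356,287,.012)))
o=ctrl.get_obs();print(rot(o["eef_rot"]).round(3))
```

```text
blade (np.float64(6.2), np.float64(0.1627), array([0.534 , 0.1329])) [0.45314415 0.12403839]
bl left edge (np.float64(6.4), np.float64(0.1497), array([0.5396, 0.1421]))
bl right edge (np.float64(6.0), np.float64(0.15), array([0.5403, 0.1251]))
beam back (np.float64(-85.1), np.float64(0.0745), array([0.5584, 0.1292]))
beam front (np.float64(-85.5), np.float64(0.0755), array([0.527 , 0.1261]))
base front (np.float64(-86.1), np.float64(0.0775), array([0.522 , 0.1284]))
[[ 0.237 -0.972 -0.   ]
 [-0.972 -0.237  0.002]
 [-0.002 -0.    -1.   ]]
```

{"method": "servo_tool", "body": {"increments": "-2 -2 0 0 0.16;-3.6 -3.5 0 0 0.16;-3.6 -3.5 0 0 0.16;-3.6 -3.5 0 0 0.16;-3.6 -3.5 0 0 0.16;-3.6 -3.5 0 0 0.16;-3.6 -3.5 0 0 0.16;-3.6 -3.5 0 0 0.16;-3.6 -3.5 0 0 0.16;-3.6 -3.5 0 0 0.16"}}

```text
time_s: 1.35
eef_pos: [0.3806, -0.1436, 0.2482]
eef_rot: [-0.0, 0.786, -0.618, 0.0]
wrist_force: [0.6, -0.2, 0.8]
opening: 0.16
```

{"method": "servo_tool", "body": {"increments": "-3.6 -3.5 0 0 0.16;-3.6 -3.5 0 0 0.16;-3.6 -3.5 0 0 0.16;-3.6 -3.5 0 0 0.16;-3.6 -3.5 0 0 0.16;-3.6 -3.5 0 0 0.16;-1 -1 0 0 0.16;0 0 0 -0.1 0.16;0 0 0 -0.17 0.16;0 0 0 -0.17 0.16"}}

```text
time_s: 2.6
eef_pos: [0.5399, 0.1257, 0.2478]
eef_rot: [0.0, 0.903, -0.429, -0.0]
wrist_force: [0.5, 0.4, -0.6]
opening: 0.162
```

{"method": "servo_tool", "body": {"increments": "0 0 0 -0.17 0.16;0 0 0 -0.17 0.16;0 0 0 -0.17 0.16;0 0 0 -0.06 0.16;0 0 0 0 0.16"}}

```text
time_s: 3.22
eef_pos: [0.5401, 0.1257, 0.248]
eef_rot: [0.0, 0.987, -0.161, -0.0]
wrist_force: [1.2, 0.4, 0.2]
opening: 0.158
```

Run:
```python
from bench import ctrl
from h import *
o=ctrl.get_obs();Rm=rot(o["eef_rot"]);print(o["time_s"],o["eef_pos"],o["opening"],np.degrees(np.arctan2(Rm[1,0],Rm[0,0])),o["q"])
for n in ["scene","wrist"]:
    p,d=ctrl.camera(n); cv2.imwrite(f"pics/{n}1.png",p[:,:,::-1]); np.save(f"pics/{n}1.npy",d)
print(ctrl.camera_params("wrist"))
```

```text
3.225 [0.54007761 0.12567724 0.24802198] 0.15849672089589645 -18.528593239011798 [ 1.47181438e-02  1.36061895e-01  1.65868812e+00 -2.88798910e-04
  1.34761365e+00  3.38166966e-01]
{'mtx': array([[392.40350635,   0.        , 325.39423589],
       [  0.        , 392.40350635, 239.2592764 ],
       [  0.        ,   0.        ,   1.        ]]), 'tool_from_camera': array([[ 9.99999800e-01,  2.75901765e-04, -5.68435318e-04,
         2.26765237e-04],
       [-1.05814059e-04,  9.60049527e-01,  2.79830117e-01,
        -7.15523305e-02],
       [ 6.22931682e-04, -2.79830001e-01,  9.60049365e-01,
        -1.25726671e-01],
       [ 0.00000000e+00,  0.00000000e+00,  0.00000000e+00,
         1.00000000e+00]])}
```

View pics/scene1.png

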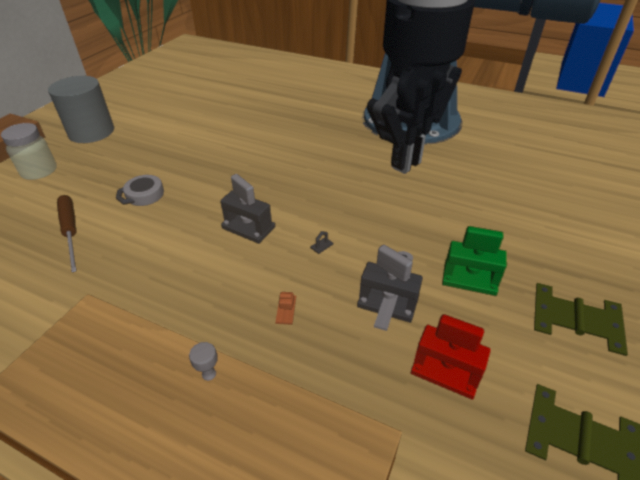

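View pics/wrist1.png

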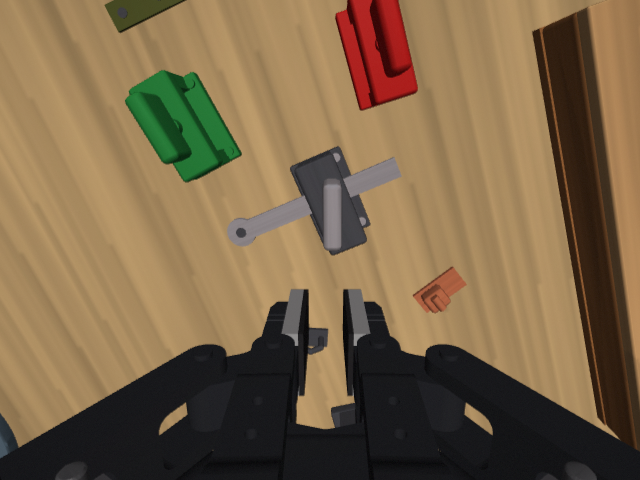

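Run:
```python
from bench import ctrl
from h import *
o=ctrl.get_obs();T=np.eye(4);T[:3,:3]=rot(o["eef_rot"]);T[:3,3]=o["eef_pos"]
c=ctrl.camera_params("wrist");X=T@c["tool_from_camera"]
d=np.load("pics/wrist1.npy");p=cv2.imread("pics/wrist1.png").astype(int);K=c["mtx"]
P=cloud(d,K,X[:3,:3],X[:3,3])
Tl=cloud(d,K,c["tool_from_camera"][:3,:3],c["tool_from_camera"][:3,3])
m=np.zeros(d.shape,bool);m[170:260,310:350]=1
Q=P[m&(P[...,2]>.095)&(P[...,2]<.106)];print("wing",len(Q),Q[:,2].mean(),*line(Q[:,:2]))
m=np.zeros(d.shape,bool);m[140:265,280:375]=1
m&=(P[...,2]>.069)&(P[...,2]<.079)
print("beam",m.sum(),*line(P[m][:,:2]))
m=np.zeros(d.shape,bool);m[150:250,225:405]=1
m&=(P[...,2]>.013)&(P[...,2]<.020)&(p.min(2)>85)&(p.max(2)-p.min(2)<25)
print("blade",m.sum(),*line(P[m][:,:2]))
for (a,b) in [(285,305),(345,368)]:
    q=Tl[285:400,a:b];q=q[(d[285:400,a:b]>0)&(d[285:400,a:b]<.18)];print("pad z tool max",np.percentile(q[:,2],[50,95,100]),"x",np.percentile(q[:,0],[0,50,100]),"y",np.percentile(q[:,1],[0,50,100]))
# scene tip
c=ctrl.camera_params("scene");d=np.load("pics/scene1.npy");P=cloud(d,c["mtx"],rot(c["attitude"]),c["position"])
q=P[140:175,385:425].reshape(-1,3);q=q[(q[:,2]>.15)&(np.linalg.norm(q[:,:2]-o["eef_pos"][:2],axis=1)<.08)];print(q[:,2].min(),np.percentile(q[:,2],2))
```

```text
wing 1246 0.09948627994141537 [0.5473 0.1321] 71.8 [546.9 131.3] [49.6 13.3] 72.0
beam 23 [0.5538 0.1543] 164.2 [554.3 153.5] [ 2.9 12.9] 71.9
blade 681 [0.5178 0.1313] -176.9 [532.9 141.5] [67.9 95.7] 74.1
pad z tool max [-0.02018448  0.0075226   0.01499473] x [-0.01513303 -0.00859699 -0.00650933] y [-0.01807663 -0.01109986  0.01106417]
pad z tool max [-0.01990553  0.00771233  0.01522474] x [0.00691802 0.00893409 0.01590688] y [-0.01837774 -0.0110463   0.01110193]
0.2295580338369047 0.23133245645792597
```

{"method": "servo_tool", "body": {"increments": "0.24 -0.37 1 -0.009 0.4;0.24 -0.37 3 0 0.4;0 0 3 0 0.4;0 0 3 0 0.4;0 0 2 0 0.4;0 0 1 0 0.4;0 0 0 0 0.4;0 0 0 0 0.4"}}

```text
time_s: 4.32
eef_pos: [0.548, 0.132, 0.1192]
eef_rot: [-0.0, 0.988, -0.156, 0.001]
wrist_force: [0.0, -0.0, -1.1]
opening: 0.403
```

Run:
```python
from bench import ctrl
from h import *
o=ctrl.get_obs()
# blade angle from first wrist picture: pose then
Rm=rot(np.array([0.0,0.987,-0.161,0])/np.hypot(.987,.161));th=np.radians(-18.53)
Rm=np.array([[np.cos(th),np.sin(th),0],[np.sin(th),-np.cos(th),0],[0,0,-1]])
T=np.eye(4);T[:3,:3]=Rm;T[:3,3]=[0.54007761,0.12567724,0.24802198]
c=ctrl.camera_params("wrist");X=T@c["tool_from_camera"];K=c["mtx"]
def hit(u,v,z):
    r=X[:3,:3]@np.array([(u-K[0,2])/K[0,0],(v-K[1,2])/K[1,1],1]);return (X[:3,3]+r*(z-X[2,3])/r[2])[:2]
a,b=hit(241,232,.016),hit(397,167,.016);e=b-a;print("blade",a,b,np.degrees(np.arctan2(e[1],e[0])))
for f,g in [((291,167),(331,255)),((340,148),(366,238))]:
    a,b=hit(*f,.075),hit(*g,.075);e=b-a;print("beam",a,b,np.degrees(np.arctan2(e[1],e[0])),np.linalg.norm(e))
p,d=ctrl.camera("wrist");cv2.imwrite("pics/wrist2.png",p[:,:,::-1])
im=cv2.imread("pics/wrist1.png")[130:270,220:410];cv2.imwrite("pics/crop2.png",cv2.resize(im,None,fx=4,fy=4,interpolation=cv2.INTER_CUBIC))
print(o["eef_pos"],o["opening"])
```

```text
blade [0.45637013 0.12673283] [0.61243489 0.13846728] 4.299957342883638
beam [0.52864648 0.17287351] [0.53528165 0.09703694] -84.99975012454286 0.07612628468135824
beam [0.56790955 0.17443134] [0.56602988 0.10170993] -91.48062902812745 0.0727457010435291
[0.54801718 0.13198112 0.11915184] 0.40270367493452397
```

View pics/wrist2.png

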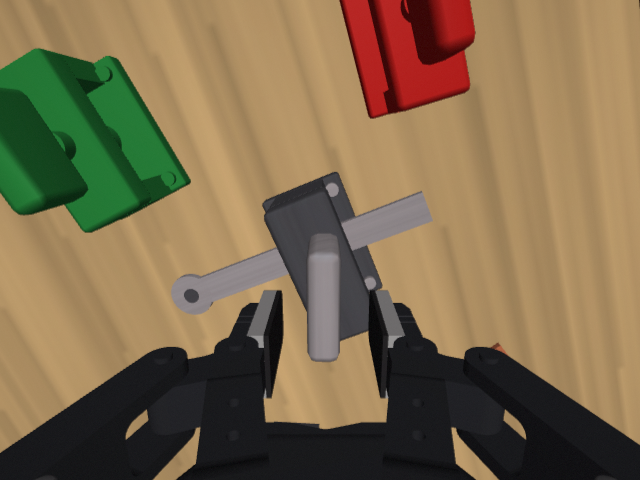

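View pics/crop2.png

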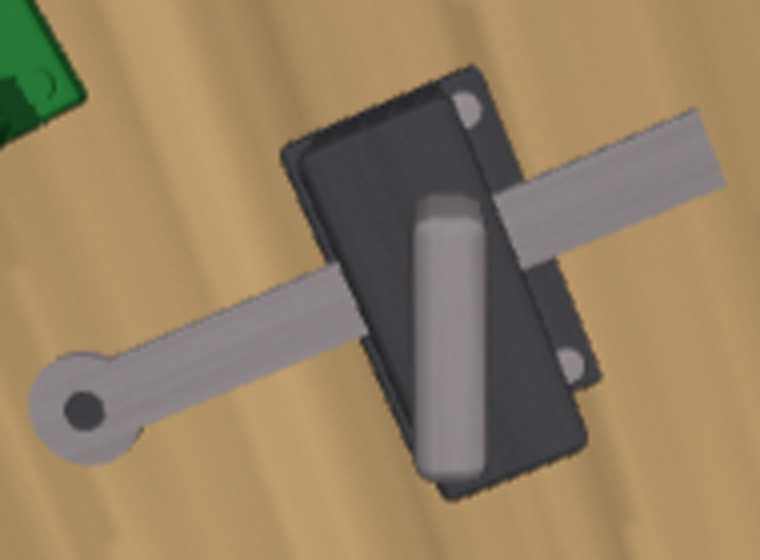

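{"method": "servo_tool", "body": {"increments": "-0.06 0.1 1 0 0.4;0 0 1.1 0 0.4;0 0 0.1 0 0.3;0 0 0 0 0.2;0 0 0 0 0;0 0 0 0 0;0 0 0 0 0"}}

```text
time_s: 5.25
eef_pos: [0.5467, 0.1311, 0.0964]
eef_rot: [0.0, 0.988, -0.156, 0.0]
wrist_force: [1.6, -1.0, -2.9]
opening: 0.147
```

Run:
```python
from bench import ctrl
from h import *
o=ctrl.get_obs();R_=rot(o["eef_rot"])
th=np.radians(-18.53)
Rm=np.array([[np.cos(th),np.sin(th),0],[np.sin(th),-np.cos(th),0],[0,0,-1]])
T=np.eye(4);T[:3,:3]=Rm;T[:3,3]=[0.54007761,0.12567724,0.24802198]
c=ctrl.camera_params("wrist");X=T@c["tool_from_camera"];K=c["mtx"]
def hit(x,y,z):
    u,v=220+x/4-.4,130+y/4-.4
    r=X[:3,:3]@np.array([(u-K[0,2])/K[0,0],(v-K[1,2])/K[1,1],1]);return (X[:3,3]+r*(z-X[2,3])/r[2])[:2]
def A(n,f,g,z):
    a,b=hit(*f,z),hit(*g,z);e=b-a;print(n,a.round(4),b.round(4),np.degrees(np.arctan2(e[1],e[0])).round(2),np.linalg.norm(e).round(4))
A("blade",(84,411),(711,149),.016);A("edge up",(120,352),(697,109),.016);A("edge lo",(140,428),(725,186),.016)
A("beamR",(450,95),(587,440),.075);A("beamL",(300,160),(445,500),.075);A("beam end",(445,500),(587,440),.075);A("base R",(478,70),(602,380),.012)
A("wing",(449,215),(449,475),.1)
print(o["time_s"],o["eef_pos"],o["opening"],o["wrist_force"],o["torque"],np.degrees(np.arctan2(R_[1,0],R_[0,0])))
```

```text
blade [0.4559 0.1265] [0.6128 0.1385] 4.36 0.1573
edge up [0.4692 0.1371] [0.6122 0.148 ] 4.35 0.1434
edge lo [0.4669 0.1184] [0.6135 0.1295] 4.31 0.1471
beamR [0.5611 0.1726] [0.5659 0.1004] -86.21 0.0724
beamL [0.5306 0.1702] [0.5353 0.0974] -86.29 0.0729
beam end [0.5353 0.0974] [0.5659 0.1004] 5.52 0.0308
base R [0.5684 0.1714] [0.5742 0.0938] -85.74 0.0778
wing [0.5547 0.1549] [0.5398 0.1098] -108.26 0.0476
5.25 [0.54670272 0.13105943 0.09639555] 0.14665906805303505 [ 1.60344478 -0.98294763 -2.88502544] [-0.10416798 -0.22714812 -0.05964441] -17.9396141010734
```

{"method": "servo_tool", "body": {"increments": "0 0 0 0.06 0;0 0 0 0.12 0;0 0 0 0.13 0;0 0 0 0.13 0;0 0 0 0.13 0;0 0 0 0.13 0;0 0 0 0.13 0;0 0 0 0.13 0;0 0 0 0.12 0;0 0 0 0.06 0"}}

```text
time_s: 6.5
eef_pos: [0.547, 0.1308, 0.0964]
eef_rot: [-0.0, 0.747, -0.665, 0.001]
wrist_force: [2.7, -2.6, -3.1]
opening: 0.152
```

{"method": "servo_tool", "body": {"increments": "0 0 0 0.05 0;0 0 0 0 0;0 0 0 0 0"}}

```text
time_s: 6.88
eef_pos: [0.547, 0.1307, 0.0964]
eef_rot: [-0.0, 0.731, -0.682, 0.001]
wrist_force: [4.4, -3.1, -4.1]
opening: 0.141
```

```bash
cat > look.py <<'E'
from bench import ctrl
from h import *
import sys
o=ctrl.get_obs();R_=rot(o["eef_rot"]);print(o["time_s"],o["eef_pos"],o["opening"],o["wrist_force"],o["torque"],np.degrees(np.arctan2(R_[1,0],R_[0,0])))
for n in sys.argv[2:]:
    p,d=ctrl.camera(n);cv2.imwrite(f"pics/{n}{sys.argv[1]}.png",p[:,:,::-1]);np.save(f"pics/{n}{sys.argv[1]}.npy",d)
E
python3 look.py 3 wrist
```

```text
6.875 [0.54703175 0.13073201 0.09642903] 0.1414247503552988 [ 4.37418478 -3.05418424 -4.07329442] [-0.46196215 -0.65795578 -0.06756351] -86.06415135872264
```

View pics/wrist3.png

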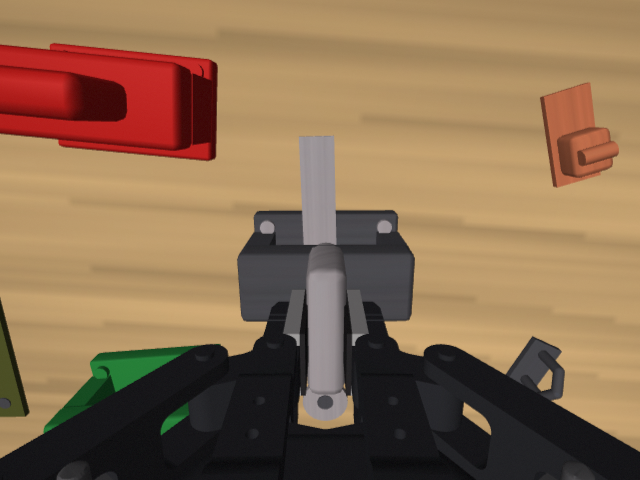

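The held wing, at (325, 320), lies in line with the blade, whose far end is at (318, 137). I'll let go and check.

{"method": "servo_tool", "body": {"increments": "0 0 0 0 0.2;0 0 0 0 0.3;0 0 0 0 0.4;0 0 -1 0 0.4;0 0 -3 0 0.4;0 0 -4 0 0.4;0 0 -5 0 0.4;0 0 -2 0 0.4;0 0 0 0 0.4"}}

```text
time_s: 8.05
eef_pos: [0.5477, 0.1313, 0.2491]
eef_rot: [-0.002, 0.731, -0.683, 0.002]
wrist_force: [-0.2, -0.0, -0.2]
opening: 0.403
```

```bash
python3 look.py 4 wrist scene
python3 - <<'E'
from bench import ctrl
from h import *
o=ctrl.get_obs();T=np.eye(4);T[:3,:3]=rot(o["eef_rot"]);T[:3,3]=o["eef_pos"]
c=ctrl.camera_params("wrist");X=T@c["tool_from_camera"]
d=np.load("pics/wrist4.npy");p=cv2.imread("pics/wrist4.png").astype(int)
P=cloud(d,c["mtx"],X[:3,:3],X[:3,3])
near=np.linalg.norm(P[...,:2]-[.547,.131],axis=2)<.04
Q=P[near&(P[...,2]>.094)&(P[...,2]<.106)];print("wing",len(Q),*line(Q[:,:2]))
g=(p.max(2)-p.min(2)<25)&(P[...,2]>.008)&(P[...,2]<.022)&(p.min(2)>80)&(np.abs(P[...,1]-.131)<.03)
Q=P[g&(P[...,0]>.585)&(P[...,0]<.63)];print("blade far",len(Q),*line(Q[:,:2]))
c=ctrl.camera_params("scene");d=np.load("pics/scene4.npy");P=cloud(d,c["mtx"],rot(c["attitude"]),c["position"])
for n,xy in [("A",[.547,.131]),("B",[.493,-.139])]:
    Q=P[(np.linalg.norm(P[...,:2]-xy,axis=2)<.04)&(P[...,2]>.096)&(P[...,2]<.106)];print(n,len(Q),*line(Q[:,:2]))
E
```

```text
8.05 [0.54765844 0.13130162 0.24910234] 0.4028111255996523 [-0.19074188 -0.03196259 -0.18029084] [-0.02861957  0.0078472  -0.01003041] -86.10512393525244
wing 1114 [0.5451 0.1309] -176.2 [544.8 131.1] [48.8 13.2] 4.3
blade far 546 [0.5972 0.1392] -169.7 [596.6 139.2] [25.2 17.3] 6.5
A 263 [0.549  0.1305] -176.4 [547.4 130.1] [48.1 13.6] 2.9
B 158 [ 0.4944 -0.1399] 66.2 [ 493.2 -140.8] [48.7 13.6] 65.5
```

View pics/wrist4.png

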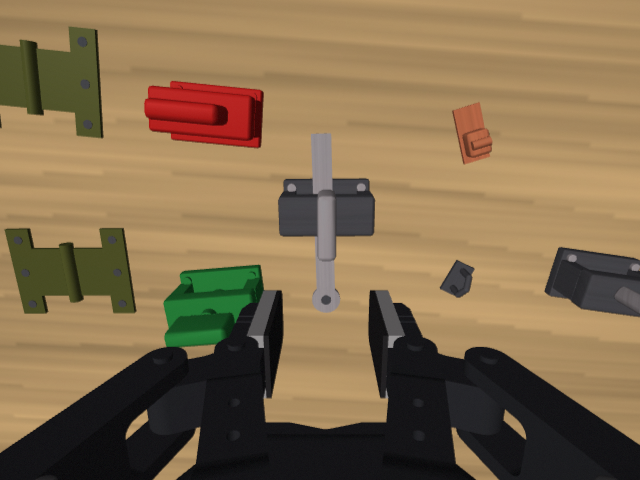

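View pics/scene4.png

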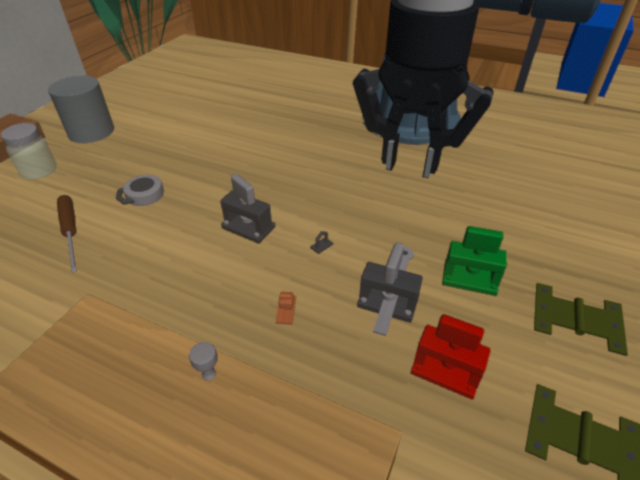

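The wing at (326, 225) is in line with the blade, which runs from (321, 135) to its hole at (326, 300). The blade and the spare keeper look unmoved, and the gripper is well clear.

```bash
python3 -c "
from bench import ctrl
print(ctrl.hand_in())"
```

```text
the job is handed in; nothing more can be done
None
```

I turned the wing screw on the keeper holding the blade about 68° (1.19 rad) clockwise, let go, lifted clear and handed the job in at about 8.2 s of the 32 s allowed.

- **Wing against blade:** after release the wing lies at about 4° in the world frame. The blade lies at 4 to 6°: the wrist camera gave 4.3° and the top camera 6.2°, so the two disagree by about 2°. Near its far end alone, the final picture gave 6 to 10°, but that stretch is short and rough.
- **Screw setting:** I estimate about 1.58 rad, from the beam's direction (about 94°) less the wing's. That is inside the 1.40 to 1.85 range between touching and hard clamping.
- **Other keeper:** its wing reads 66.2°, against 66.7° before (same camera), so it was not turned.
- **Blade and forces:** the blade looks unmoved in the pictures; I did not measure its position again. At the end of each move the wrist force was only a few newtons.

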